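Square the opal-glass plate into the corner of the alignment board

ROBOT

A 7-joint arm with a two-finger parallel gripper is mounted at the origin on the work surface. World frame = base frame: x ahead of the robot, y to its left, z up, the work surface at z = 0. Lengths are in m, angles in rad, forces in N, time in s.
With the tool pointing down it reaches from about 0.425 to 0.875 m from the base axis. Payload 4.7 kg.
Tool frame: the origin (TCP) lies on the centre line of the jaws, within the pads' length; the fingertips stand 14 mm ahead of it and the grasp point (between the pads) lies 5 mm behind it; z points along the fingers, y is the direction in which the jaws open and shut (so a half turn about z gives the same grasp; the last joint's range is limited). The gripper opens to 87 mm and grips with 3 to 60 N. Pads are 19 mm wide; open, the fingers measure 117 mm over their backs; the gripper's body (75 mm by 190 mm) begins 51 mm behind the grasp point.
Start: joints at [-1.321, 0.321, -0.07, 1.45, 0.023, 1.371, -0.057], TCP at [0.152, 0.632, 0.237] pointing down, gripper open.
Joint ranges: [-2.86, 2.86], [-0.3, 2.09], [-1.38, 1.24], [0.06, 2.45], [-1.56, 4.7], [0.09, 2.05], [-2.69, 2.69]. Speed limits (rad/s): [2.57, 2.57, 3.14, 3.14, 3.14, 3.14, 3.14].

INTERFACE

Orientations are given as a rotation vector (axis times angle).
In Python, from bench import ctrl, optics, models gives the robot as it stands. The module is installed in compiled form; this text tells all that it offers.
- The arm moves only by the tool arm_command, never from a script. Its argument "motion" is a list of rows, each a list of 3 entries, a list of its own where there are three numbers: the shift along the tool's x, y, z in mm, then the turn, a rotation vector about the tool's x, y, z in degrees, then the closure, from 0 (fully open) to 1 (shut). In form: [[[x, y, z], [ax, ay, az], claw], ...]. A call has 1 to 8 rows; each row shifts and turns the commanded pose from where the row before left it, along the tool's axes as they then stand; what a row does not reach is not made up. A row lasts 1/12 s, in which the tool goes at most 41.7 mm and 7.16 degrees, less where a joint would pass 70% of its speed; a pose out of reach is approached as far as the arm can. A call with a gripper value outside its range is refused whole. The fingers move at their own pace and stop on an object; "force" is the grip in N (left out, the last holds). Time passes only in rows, so rows that do not move let the fingers close. It gives the time, the measured TCP pose, the force and the opening at its end, in the units of the state.
- ctrl.get_state(): the state, without advancing time (a new reading comes with each control period).
- optics.get_image(name): name is "scene" or "side" or "wrist"; returns (picture, depth): 480x640x3 uint8, blue, green, red; 480x640 float32, m along the optical axis (not along the pixel's ray), 0 where there is no reading.
- optics.camera_model(name): a dict with "fovy" (degrees; the focal length in pixels is half the picture's height over the tangent of half this angle, whatever the lens; pixels are square), "cx", "cy" (the principal point, pixels), "rvec" (rotation vector, rad) and "tvec" (3), from world to camera coordinates, as OpenCV has them; the wrist camera has in their place "mount" (4x4, takes a point from camera to tool coordinates, whose origin is the TCP and whose axes are the flange's). Camera axes: x right, y down, z forward; pixel columns grow to the right and rows downward; lengths in m; the calibration is good to about 2 mm. A picture is of the moment at which its call begins: read the wrist's pose just before it. camera_model takes no time and is no camera call.
- ctrl.close_job(): hands the job in, once; it reports no verdict.
Trained networks look in the newest picture that a camera, given by its name, has taken for a name from the list of things; names that differ only in an ending like _2 or _b are one class to them, and where a whole thing is asked for, a point or a joint stands for the part that bears it (a point fixed in the world has none). Each returns a list of dicts, best first, with "conf" (0 to 1); they miss things now and then, are a little off and sometimes report something else, mostly with a low value. They report only what shows in the picture. A call takes as long as a camera call.
- models.search_frame(camera, target): "location" ([x, y, z] in m, in the coordinates of the camera as it stood for that picture, good to about 4 mm: the middle of the surface that is visible of it).
- models.silhouettes(camera, target): "pixels" (480x640 bool, what is visible of it).
The state is a dict: "time": time; "joint_positions": joint angles; "qd": joint speeds; "joint_torque": joint torques, N m; "position": TCP position; "tool_rot": TCP orientation; "ft_force": force on the tool from outside, world axes, zero at the start; "torque": the same for the moment, N m; "grip_width": opening from 0.0 (shut) to 1.0 (fully open).
Only numpy, scipy, OpenCV 4.12 (cv2) and the standard library are available. Lean on these libraries where they do the work, as an engineer would, in place of code of your own. Each camera call takes 0.05 s, during which the arm holds its last target.

TASK

Take the hand pusher from its rubber mat and, touching the white glass plate only with the pusher, slide the plate flat along the board until it lies fully home in the square corner, flush against both metal stops. Then stand the pusher upright again in the middle of its mat and let go, leaving the other glassware and jar alone.

Things in the scene. Friction and masses are not known exactly. Their poses are not given: they have to be found in the camera images.
- board: Fixed dark steel alignment board lying on the bench, 260 mm (its x) by 300 mm (its y), top face 12 mm above the bench. Two bright aluminium stops, each 15 mm wide and rising 12 mm above the board's top face, run along its +x edge (the whole 300 mm) and its +y edge (the whole length) and meet in a square corner. The -x and -y sides are open. Origin: centre of the underside, on the bench; z up. It turns up to about 0.3 rad either way from the bench axes.
- stop_corner (a point): The inside corner where the two stops meet, at the level of the board's top face: 115 mm along +x and 135 mm along +y from the board's origin, 12 mm up. Axes as the board's: the inner face of one stop is the plane x = 0 of this point, that of the other is y = 0; the plate belongs on the -x, -y side.
- plate: Loose white opal-glass plate, 110 mm (its x) by 150 mm (its y) by 8 mm thick, about 0.33 kg, lying on the board, off the stops by 5 mm or more and turned up to about 0.35 rad from square. Origin: centre of the underside; z up. When home its axes are parallel to the board's, so its centre then lies 55 mm in -x and 75 mm in -y from stop_corner.
- plate_corner (a point): The plate's own +x, +y corner on its underside, 55 mm along its x and 75 mm along its y from the plate's origin; when home it coincides with stop_corner.
- pusher: Loose hand pusher, about 0.28 kg, standing upright on its rubber mat: a grey plastic foot 30 mm (its x) by 100 mm (its y) by 28 mm high, with a square black upright grip 26 by 26 mm on its middle, up to 105 mm above the underside, with its sides parallel to the foot's. It is pinched by the grip from above. Origin: centre of the foot's underside; z up along the grip.
- mat: Fixed pale grey rubber mat, 140 by 140 mm, 4 mm thick, to the right or left of the board; the pusher stands on its middle at the start. Origin: centre of the underside; z up.
- jar: Bystander: loose black screw-cap jar, 68 mm in diameter, 95 mm high, on the opposite side of the board from the mat. Origin: centre of its base.
- beaker: Bystander: loose glass beaker, 74 mm in diameter, 95 mm high, beside the far end of the board, on its right or left. Origin: centre of its base.
- dishes: Bystander: loose stack of two closed glass dishes, 96 mm in diameter, 48 mm high, beside the far end of the board, on its right or left. Origin: centre of its base.

How it is judged:
On the way, in this order (a step that is already met when the one before it is completed fails the run):
1. the pusher has been lifted off its mat (z of pusher in the frame of mat above 0.02 m), for 0.1 s.
2. the plate lies home in the corner while the pusher is away from its mat (x of plate_corner in the frame of stop_corner above -0.002 m and y of plate_corner in the frame of stop_corner above -0.002 m and angle between the x axis of plate and the x axis of board, either way round below 0.02 rad and z of plate_corner in the frame of stop_corner below 0.003 m and horizontal distance between pusher and mat above 0.1 m), for 0.2 s.
At the end, for the whole second after the job is handed in: The plate lies flat on the board with its corner within 2 mm of each stop and square to them within 0.02 rad; the pusher stands upright, released and still, within 30 mm of the middle of its mat (x of plate_corner in the frame of stop_corner above -0.002 m and y of plate_corner in the frame of stop_corner above -0.002 m and angle between the x axis of plate and the x axis of board, either way round below 0.02 rad and z of plate_corner in the frame of stop_corner below 0.003 m and angle between plate's own z axis and vertical below 0.03 rad and linear speed of each of plate, pusher below 0.01 m/s and horizontal distance between pusher and mat below 0.03 m and angle between pusher's own z axis and vertical below 0.06 rad and z of pusher in the frame of mat below 0.007 m and contact force between the fingers and pusher below 0.1 N); the robot touches nothing.
It fails at once if the gripper or arm touches the glass plate (contact force between any of the fingers, the arm and plate above 0.3 N).
It fails at once if the plate is tipped up or lifted instead of sliding flat on the board (angle between plate's own z axis and vertical above 0.12 rad or z of plate in the frame of board above 0.022 m).
It fails at once if the jar is moved by more than 30 mm or tipped (distance of jar from where it was at the start of the episode above 0.03 m or angle between jar's own z axis and vertical above 0.3 rad).
It fails at once if the beaker is moved by more than 30 mm or tipped (distance of beaker from where it was at the start of the episode above 0.03 m or angle between beaker's own z axis and vertical above 0.3 rad).
It fails at once if the stack of dishes is moved by more than 30 mm or tipped (distance of dishes from where it was at the start of the episode above 0.03 m or angle between dishes's own z axis and vertical above 0.3 rad).
It also fails if it takes over 62 s, if anything falls off the work surface, if the arm or the gripper's body presses on something with over 40 N, if the wrist force passes 120 N, or if a joint passes its speed limit or range.

## Working session

There is one attempt and no reset: what is moved stays moved. The work goes in short steps, Python scripts to look and compute and a tool call to move; the robot and the scene stay as the last step left them, time stands still between calls to the robot, and variables do not carry over. Pictures are saved under pics/ and viewed, and the job is handed in when it is done.

Besides the shell and the picture viewer there is one more tool, called by a JSON object that holds its "name" and its "arguments". arm_command: Moves the arm, as the interface text tells. Its arguments: {"type":"object","properties":{"motion":{"type":"array","items":{"type":"array"}},"force":{"type":"number"}},"required":["motion"]}

```bash
mkdir -p pics; cat > h.py <<'E'
import numpy as np, cv2
from scipy.spatial.transform import Rotation as R
from bench import ctrl, optics, models
def K(m):
    f=240/np.tan(np.radians(m['fovy'])/2); return f,m['cx'],m['cy']
def pose(cam):
    m=optics.camera_model(cam)
    if 'mount' in m:
        s=ctrl.get_state(); T=np.eye(4); T[:3,:3]=R.from_rotvec(s['tool_rot']).as_matrix(); T[:3,3]=s['position']
        return m,T@np.array(m['mount'])
    T=np.eye(4); T[:3,:3]=R.from_rotvec(np.ravel(m['rvec'])).as_matrix(); T[:3,3]=np.ravel(m['tvec'])
    return m,np.linalg.inv(T)
def cloud(m,T,d):
    f,cx,cy=K(m); v,u=np.mgrid[:480,:640]
    P=np.stack([(u-cx)/f*d,(v-cy)/f*d,d],-1)
    W=P@T[:3,:3].T+T[:3,3]; W[d<=0]=np.nan; return W
E
python3 - <<'E'
from h import *
s=ctrl.get_state(); print(s)
for c in ['scene','side','wrist']:
    m,T=pose(c); im,d=optics.get_image(c); cv2.imwrite(f'pics/a_{c}.png',im); np.savez(f'a_{c}.npz',im=im,d=d,T=T)
    print(c,{k:v for k,v in m.items()},T[:3,3])
E
```

```text
{'time': 0.0, 'joint_positions': array([-1.32091548,  0.32181806, -0.0700931 ,  1.45168935,  0.02257134,
        1.37082759, -0.05686747]), 'qd': array([ 9.80378811e-04,  8.16626187e-04, -2.42187442e-03, -7.48255756e-05,
        1.60587006e-03,  9.47551498e-04, -3.52405498e-04]), 'joint_torque': array([-6.61266840e-04, -4.91284633e+01, -4.04070541e-01, -3.12528384e+01,
       -6.37957896e-02,  4.37191164e-02,  1.72622158e-04]), 'position': array([0.15174741, 0.63147691, 0.23545757]), 'tool_rot': array([-3.69385025e-01, -3.11963855e+00,  3.06134310e-03]), 'ft_force': array([-0.49951673, -0.04499289, -0.52751147]), 'torque': array([-0.01012353, -0.00422609,  0.01646955]), 'grip_width': 1.0007237011577237}
scene {'fovy': 42.61403719936433, 'cx': 326.15869714784304, 'cy': 238.13803042941697, 'rvec': array([ 1.35424963,  2.29936823, -0.84805896]), 'tvec': array([ 0.29666467, -0.35717323,  1.60814343])} [1.28388328 0.38865081 1.00115043]
side {'fovy': 44.65655056085514, 'cx': 323.95122192715615, 'cy': 242.1277156719924, 'rvec': array([ 2.09662226, -0.66635127,  0.35777947]), 'tvec': array([-0.47898686,  0.22931443,  1.17433156])} [-0.09862555 -0.95385158  0.86110876]
wrist {'fovy': 70.89708361178778, 'cx': 320.8804435370235, 'cy': 237.87188643126504, 'mount': array([[-9.59248849e-06, -9.69331042e-01, -2.45758686e-01,
         6.63605188e-02],
       [ 9.99999783e-01, -1.71369333e-04,  6.36889506e-04,
         5.38704237e-04],
       [-6.59472270e-04, -2.45758626e-01,  9.69330832e-01,
        -1.48393309e-01],
       [ 0.00000000e+00,  0.00000000e+00,  0.00000000e+00,
         1.00000000e+00]])} [0.08740385 0.64780527 0.3839437 ]
```

View pics/a_scene.png

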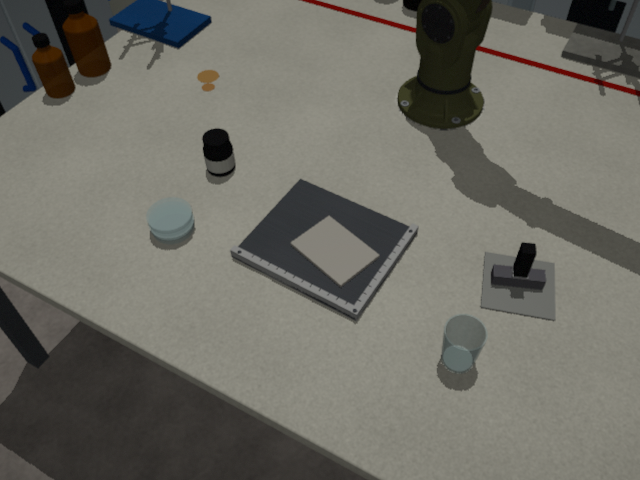

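View pics/a_side.png

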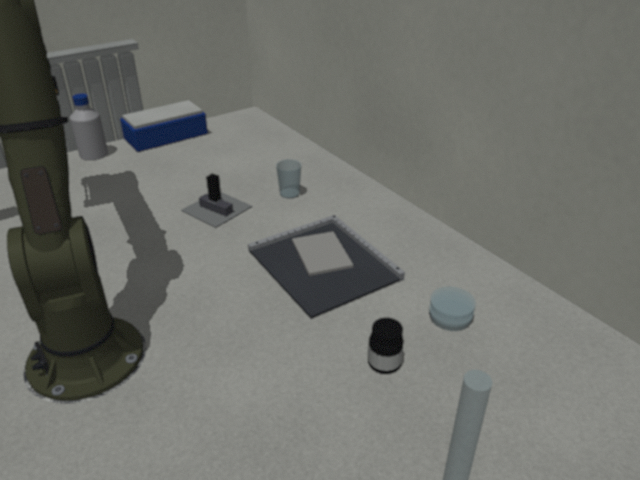

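View pics/a_wrist.png

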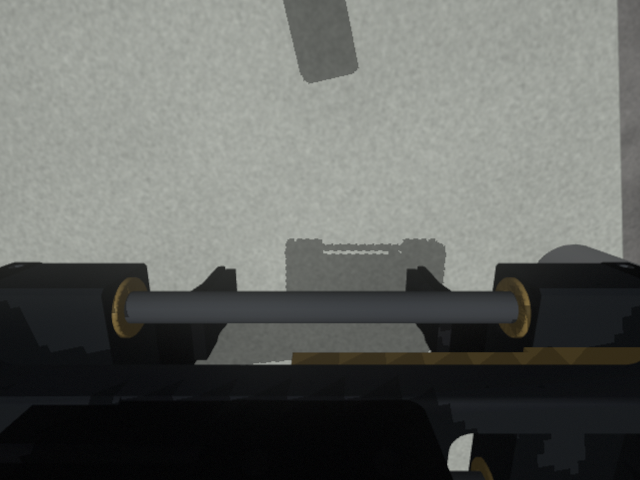

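The scene view shows the board with its stop corner at about (357,310), the plate at (335,250), the pusher on its mat at (518,272), the beaker at (464,342), the dishes at (171,219) and the jar at (218,153). Next I measure their poses.

```bash
cat > meas.py <<'E'
from h import *
import sys
def rect(P):
    (c,wh,a)=cv2.minAreaRect((P*1000).astype(np.float32)); return np.array(c)/1000,wh,a
for c in ['scene','side']:
    m,T=pose(c); im,d=optics.get_image(c); W=cloud(m,T,d)
    for t in ['board','plate','pusher','mat','jar','beaker','dishes']:
        r=models.silhouettes(c,t)
        if not r: print(c,t,None); continue
        k=r[0]['pixels']; np.save(f'm_{c}_{t}.npy',k)
        P=W[k]; P=P[~np.isnan(P[:,0])]
        print(c,t,round(r[0]['conf'],2),k.sum(),len(P),np.median(P,0).round(4),'z5/95',np.percentile(P[:,2],[5,50,95]).round(4))
        zc={'board':(0.006,.03),'plate':(.012,.03),'mat':(-.002,.012),'pusher':(.02,.045)}.get(t)
        if zc:
            Q=P[(P[:,2]>zc[0])&(P[:,2]<zc[1])][:,:2]
            if len(Q)>20: print('   rect',rect(Q))
        ztop={'plate':.020,'pusher':.032,'board':.012,'mat':.004,'dishes':.048,'jar':.095,'beaker':.095}[t]
        f,cx,cy=K(m)
        if t in('plate','board','mat'):
            v,u=np.nonzero(k); ray=np.stack([(u-cx)/f,(v-cy)/f,np.ones(len(u))],-1)@T[:3,:3].T
            s=(ztop-T[2,3])/ray[:,2]; Q=(T[:3,3]+ray*s[:,None])[:,:2]
            cc=rect(Q); print('   plane rect',cc, cv2.boxPoints((tuple(cc[0]*1000),cc[1],cc[2])).round(0).tolist(),'centroid',Q.mean(0))
E
python3 meas.py
```

```text
scene board 0.68 11087 11040 [ 0.5874 -0.0275  0.0133] z5/95 [0.0086 0.0133 0.0257]
   rect (array([ 0.56909302, -0.02345071]), (302.7232666015625, 264.8238220214844), 87.28765869140625)
   plane rect (array([ 0.56765533, -0.02528526]), (310.49285888671875, 276.4998474121094), 87.3663101196289) [[422.0, -174.0], [699.0, -187.0], [713.0, 123.0], [437.0, 136.0]] centroid [ 0.57922215 -0.02208671]
scene plate 0.66 3104 3087 [0.5872 0.0107 0.0207] z5/95 [0.0172 0.0207 0.024 ]
   rect (array([0.58443732, 0.00564174]), (153.97027587890625, 113.18061828613281), 73.42879486083984)
   plane rect (array([0.58457275, 0.00622993]), (154.25033569335938, 113.626708984375), 72.77429962158203) [[507.0, -51.0], [616.0, -84.0], [662.0, 63.0], [553.0, 97.0]] centroid [0.58669535 0.00900541]
scene pusher 0.85 1467 1459 [0.4798 0.3577 0.0341] z5/95 [0.0113 0.0341 0.1102]
   rect (array([0.47130121, 0.35673624]), (34.63786315917969, 100.3813247680664), 20.98200035095215)
scene mat 0.89 2889 2878 [0.5014 0.3723 0.0048] z5/95 [0.0014 0.0048 0.008 ]
   rect (array([0.47589325, 0.36385974]), (143.854415893554
[... 1017 characters left out ...]
53735351562, 113.41240692138672), 72.49927520751953)
   plane rect (array([ 5.77578735e-01, -1.38931274e-05]), (164.33445739746094, 115.18355560302734), 72.71500396728516) [[498.0, -61.0], [608.0, -96.0], [657.0, 61.0], [547.0, 96.0]] centroid [ 0.57654628 -0.00388976]
side pusher 0.8 833 828 [0.4642 0.345  0.0319] z5/95 [0.0026 0.0319 0.106 ]
   rect (array([0.46664557, 0.35305466]), (35.983604431152344, 105.9533462524414), 20.644044876098633)
side mat None
side jar 0.69 1783 1779 [ 0.4638 -0.3733  0.0668] z5/95 [0.006  0.0668 0.0959]
side beaker 0.75 860 857 [0.6778 0.2964 0.065 ] z5/95 [0.0064 0.065  0.0926]
side dishes 0.74 1637 1631 [ 0.6701 -0.3499  0.0461] z5/95 [0.0079 0.0461 0.0498]
```

```bash
python3 - <<'E'
from h import *
for c in ['scene','side']:
    m,T=pose(c); a=np.load(f'a_{c}.npz'); W=cloud(m,T,a['d'])
    k=np.load(f'm_{c}_pusher.npy')
    P=W[k]; P=P[~np.isnan(P[:,0])]
    G=P[P[:,2]>.055]; Tp=P[P[:,2]>.100]
    print(c,'grip pts',len(G),G.mean(0),'top',len(Tp),Tp.mean(0), cv2.minAreaRect((Tp[:,:2]*1000).astype(np.float32)))
    F=P[(P[:,2]>.027)&(P[:,2]<.037)]
    print(' foot top',len(F),F.mean(0),cv2.minAreaRect((F[:,:2]*1000).astype(np.float32)))
    # grip top via mask: topmost ray at z=.109
E
python3 - <<'E'
import cv2
im=cv2.imread('pics/a_scene.png')[150:350,220:570]
cv2.imwrite('pics/crop1.png',cv2.resize(im,None,fx=2.2,fy=2.2,interpolation=cv2.INTER_CUBIC))
E
```

```text
scene grip pts 475 [0.47796088 0.35756136 0.09133554] top 209 [0.47418354 0.35722271 0.10824615] ((471.7633361816406, 356.5919189453125), (30.265106201171875, 25.992095947265625), 26.217111587524414)
 foot top 525 [0.47472256 0.35773387 0.03250027] ((471.9303894042969, 356.4981384277344), (35.38836669921875, 99.96730041503906), 21.197412490844727)
side grip pts 276 [0.46549595 0.34814273 0.08519925] top 76 [0.46647387 0.350807   0.1064579 ] ((468.72576904296875, 352.837158203125), (32.51156234741211, 30.575366973876953), 18.052827835083008)
 foot top 188 [0.4663261  0.34702781 0.03120821] ((466.2224426269531, 352.001953125), (35.14965057373047, 102.97075653076172), 23.254947662353516)
```

View pics/crop1.png

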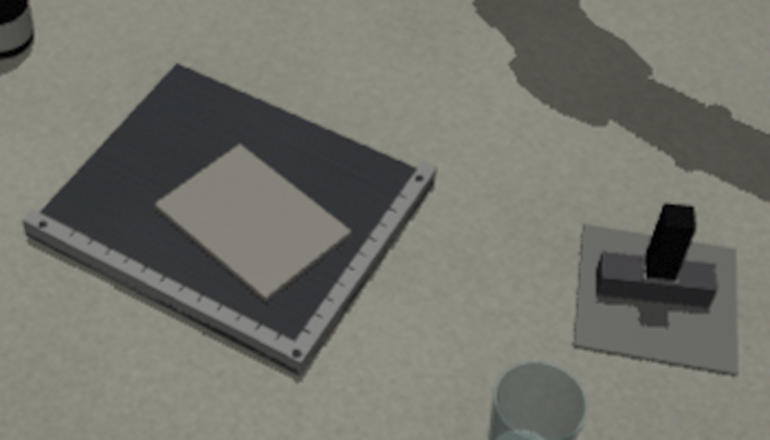

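```bash
cat >> h.py <<'E'
def plan(p,yaw):
    """target TCP world p, tool y world yaw deg, tool pointing down. prints tool-axis shift after vs before turn"""
    s=ctrl.get_state(); M=R.from_rotvec(s['tool_rot']).as_matrix()
    a=np.radians(yaw); y=np.array([np.cos(a),np.sin(a),0]); z=np.array([0,0,-1.]); x=np.cross(y,z)
    G=np.stack([x,y,z],1)
    dp=(np.array(p)-s['position'])*1000
    rv=np.degrees(R.from_matrix(M.T@G).as_rotvec())
    print('t',round(s['time'],2),'pos',s['position'].round(4),'tool_y yaw',np.degrees(np.arctan2(M[1,1],M[0,1])).round(2),'tilt z',M[:,2].round(4))
    print('turn',rv.round(2),'shift first (cur axes)',(M.T@dp).round(1),'shift after turn',(G.T@dp).round(1),'F',s['ft_force'].round(2),'grip',round(s['grip_width'],3),'q7',s['joint_positions'][6].round(2))
E
python3 -c "
from h import *
plan([.46,.34,.25],21)"
```

```text
t 0.95 pos [0.1519 0.632  0.2366] tool_y yaw 76.49 tilt z [ 0.e+00  1.e-04 -1.e+00]
turn [ 1.000e-02 -0.000e+00  5.549e+01] shift first (cur axes) [-367.8 -212.   -13.4] shift after turn [-383.1  183.   -13.4] F [-0.68 -0.71  0.36] grip 1.004 q7 -0.06
```

{"name": "arm_command", "arguments": {"motion": [[[0,0,0],[0,0,7],0],[[0,0,0],[0,0,7],0],[[0,0,0],[0,0,7],0],[[0,0,0],[0,0,7],0],[[0,0,0],[0,0,7],0],[[0,0,0],[0,0,7],0],[[0,0,0],[0,0,7],0],[[0,0,0],[0,0,6.5],0]]}}

```text
time: 1.62
position: [0.1519, 0.632, 0.2366]
tool_rot: [-1.787, -2.584, -0.0]
ft_force: [0.4, -0.1, -0.2]
grip_width: 1.002
```

```bash
python3 -c "
from h import *
plan([.46,.34,.25],21)"
```

```text
t 1.62 pos [0.1519 0.632  0.2366] tool_y yaw 20.65 tilt z [ 1.e-04  1.e-04 -1.e+00]
turn [ 0.01 -0.01 -0.35] shift first (cur axes) [-381.9  185.4  -13.4] shift after turn [-383.1  183.   -13.4] F [ 0.39 -0.1  -0.22] grip 1.002 q7 -1.0
```

{"name": "arm_command", "arguments": {"motion": [[[-30,15,-2],[0,0,0],0],[[-30,15,-2],[0,0,0],0],[[-30,15,-2],[0,0,0],0],[[-30,15,-2],[0,0,0],0],[[-30,15,-2],[0,0,0],0],[[-30,15,-2],[0,0,0],0],[[-30,15,-2],[0,0,0],0],[[-30,15,0],[0,0,0],0]]}}

```text
time: 2.28
position: [0.351, 0.4499, 0.2513]
tool_rot: [-1.779, -2.589, -0.002]
ft_force: [0.8, -0.2, 0.1]
grip_width: 1.002
```

{"name": "arm_command", "arguments": {"motion": [[[-30,13,0],[0,0,0],0],[[-30,13,0],[0,0,0],0],[[-30,13,0],[0,0,0],0],[[-30,13,0],[0,0,0],0],[[-20,13,0],[0,0,0],0],[[0,0,0],[0,0,0],0]]}}

```text
time: 2.78
position: [0.4658, 0.3378, 0.2511]
tool_rot: [1.79, 2.577, 0.001]
ft_force: [0.4, -1.7, 0.1]
grip_width: 0.999
```

```bash
cat > w.py <<'E'
from h import *
import sys
n=sys.argv[1]
plan([.469,.355,.15],21)
m,T=pose('wrist'); im,d=optics.get_image('wrist'); cv2.imwrite(f'pics/{n}.png',im)
np.savez(f'{n}.npz',im=im,d=d,T=T)
W=cloud(m,T,d)
for t in sys.argv[2:]:
    r=models.silhouettes('wrist',t)
    if not r: print(t,None); continue
    k=r[0]['pixels']; P=W[k]; P=P[~np.isnan(P[:,0])]; print(t,r[0]['conf'],P.mean(0).round(4))
    np.save(f'{n}_{t}.npy',k)
    for lo,hi in [(.02,.045),(.095,.12)] if t=='pusher' else [(-.01,.03)]:
        Q=P[(P[:,2]>lo)&(P[:,2]<hi)]
        if len(Q)>20: print('  ',lo,len(Q),Q.mean(0).round(4),cv2.minAreaRect((Q[:,:2]*1000).astype(np.float32)))
E
python3 w.py w1 pusher mat
```

```text
t 2.78 pos [0.4658 0.3378 0.2511] tool_y yaw 20.45 tilt z [ 0.0034 -0.0019 -1.    ]
turn [ 0.14  0.17 -0.55] shift first (cur axes) [ 15.3   8.7 101. ] shift after turn [ 14.9   9.1 101.1] F [ 0.36 -1.68  0.14] grip 0.999 q7 -0.28
pusher 0.94 [0.4679 0.3633 0.061 ]
   0.02 1537 [0.4665 0.3661 0.0325] ((469.8511047363281, 358.0738525390625), (29.415571212768555, 99.25460052490234), 21.388864517211914)
   0.095 926 [0.47   0.3587 0.1088] ((470.33587646484375, 358.16900634765625), (25.600027084350586, 25.934255599975586), 20.638214111328125)
mat 0.86 [0.4739 0.3698 0.0041]
   -0.01 11753 [0.4739 0.3699 0.0041] ((475.0768737792969, 364.158935546875), (142.5950469970703, 142.8638153076172), 17.11567497253418)
```

View pics/w1.png

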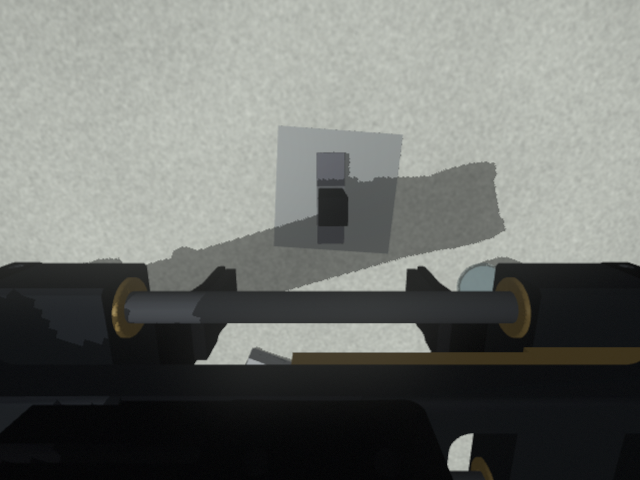

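```bash
python3 -c "
from h import *
plan([.470,.358,.074],21)"
```

```text
t 2.93 pos [0.4603 0.344  0.2505] tool_y yaw 21.0 tilt z [-6.e-04  6.e-04 -1.e+00]
turn [-0.02 -0.04 -0.  ] shift first (cur axes) [  9.5  14.1 176.5] shift after turn [  9.6  14.1 176.5] F [ 0.13  0.46 -0.27] grip 0.999 q7 -0.28
```

{"name": "arm_command", "arguments": {"motion": [[[4.5,7,25],[0,0,0],0],[[5,7,30],[0,0,0],0],[[0,0,25],[0,0,0],0],[[0,0,0],[0,0,0],0],[[0,0,0],[0,0,0],0],[[0,0,0],[0,0,0],0]]}}

```text
time: 3.43
position: [0.4703, 0.3586, 0.1721]
tool_rot: [1.778, 2.59, 0.003]
ft_force: [0.1, -0.0, 0.5]
grip_width: 0.996
```

```bash
python3 w.py w2 pusher mat
```

```text
t 3.43 pos [0.4703 0.3586 0.1721] tool_y yaw 21.08 tilt z [ 0.0012  0.0015 -1.    ]
turn [ 0.1  -0.05  0.08] shift first (cur axes) [-2.9 -2.6 22.1] shift after turn [-2.9 -2.5 22.1] F [ 0.1  -0.05  0.49] grip 0.996 q7 -0.27
pusher 0.81 [0.4657 0.3693 0.0675]
   0.02 1884 [0.4624 0.3779 0.0325] ((469.8782958984375, 358.1684875488281), (29.88192367553711, 99.3748550415039), 20.538820266723633)
   0.095 1653 [0.4697 0.3593 0.1083] ((470.27606201171875, 357.9735412597656), (25.844741821289062, 26.393524169921875), 20.414581298828125)
mat 0.77 [0.4736 0.3715 0.0047]
   -0.01 17176 [0.4737 0.3715 0.004 ] ((475.4660339355469, 363.3501281738281), (144.6351776123047, 143.72811889648438), 16.40924644470215)
```

{"name": "arm_command", "arguments": {"motion": [[[0,0,30],[0,0,-0.5],0],[[0,0,30],[0,0,0],0],[[0,0,25],[0,0,0],0],[[0,0,11],[0,0,0],0],[[0,0,2],[0,0,0],0],[[0,0,0],[0,0,0],0],[[0,0,0],[0,0,0],0]]}}

```text
time: 4.17
position: [0.4716, 0.3583, 0.0746]
tool_rot: [1.768, 2.596, 0.005]
ft_force: [-0.8, 0.2, 1.3]
grip_width: 0.998
```

{"name": "arm_command", "arguments": {"motion": [[[0,0,0],[0,0,0],0.5],[[0,0,0],[0,0,0],1],[[0,0,0],[0,0,0],1],[[0,0,0],[0,0,0],1],[[0,0,0],[0,0,0],1],[[0,0,0],[0,0,0],1]], "force": 40}}

```text
time: 4.67
position: [0.4704, 0.3575, 0.0727]
tool_rot: [1.768, 2.597, 0.0]
ft_force: [-0.8, -0.2, 1.0]
grip_width: 0.63
```

```bash
python3 -c "
from h import *
plan([.470,.358,.074],21)"
```

```text
t 4.67 pos [0.4704 0.3575 0.0727] tool_y yaw 21.49 tilt z [ 2.e-04  3.e-04 -1.e+00]
turn [ 0.02 -0.01  0.49] shift first (cur axes) [ 0.6 -0.2 -1.3] shift after turn [ 0.6 -0.2 -1.3] F [-0.78 -0.16  1.01] grip 0.63 q7 -0.23
```

{"name": "arm_command", "arguments": {"motion": [[[0,0,0],[0,0,0],1],[[0,0,0],[0,0,0],1],[[0,0,0],[0,0,0],1],[[0,0,0],[0,0,0],1],[[0,0,0],[0,0,0],1],[[0,0,0],[0,0,0],1],[[0,0,0],[0,0,0],1],[[0,0,0],[0,0,0],1]]}}

```text
time: 5.33
position: [0.4704, 0.3574, 0.0725]
tool_rot: [-1.768, -2.597, 0.0]
ft_force: [-0.5, -0.4, -0.0]
grip_width: 0.295
```

```bash
python3 -c "
from h import *
plan([.470,.358,.074],21)"
```

```text
t 5.33 pos [0.4704 0.3574 0.0725] tool_y yaw 21.49 tilt z [-1.e-04 -1.e-04 -1.e+00]
turn [-0.01  0.    0.49] shift first (cur axes) [ 0.7 -0.1 -1.5] shift after turn [ 0.7 -0.1 -1.5] F [-0.53 -0.4  -0.  ] grip 0.295 q7 -0.23
```

{"name": "arm_command", "arguments": {"motion": [[[0,0,-5],[0,0,0],1],[[0,0,-15],[0,0,0],1],[[0,0,-30],[0,0,0],1],[[0,0,-30],[0,0,0],1],[[0,0,-10],[0,0,0],1],[[0,0,0],[0,0,0],1],[[0,0,0],[0,0,0],1]]}}

```text
time: 5.92
position: [0.4701, 0.3572, 0.1619]
tool_rot: [-1.768, -2.597, 0.0]
ft_force: [-0.6, 0.3, -4.6]
grip_width: 0.297
```

```bash
python3 - <<'E'
from h import *
for c in ['scene','side']:
    m,T=pose(c); a=np.load(f'a_{c}.npz'); im=a['im']; k=np.load(f'm_{c}_board.npy'); kp=np.load(f'm_{c}_plate.npy')
    k2=cv2.dilate(k.astype(np.uint8),np.ones((3,3)))>0
    g=im.mean(2); f,cx,cy=K(m)
    kp=cv2.dilate(kp.astype(np.uint8),np.ones((5,5)))>0
    def proj(mask,z):
        v,u=np.nonzero(mask); ray=np.stack([(u-cx)/f,(v-cy)/f,np.ones(len(u))],-1)@T[:3,:3].T
        return (T[:3,3]+ray*((z-T[2,3])/ray[:,2])[:,None])[:,:2]
    b=k&(g>75)&~kp
    W=cloud(m,T,a['d']); 
    Q=proj(b,.024)
    cv2.imwrite(f'pics/stop_{c}.png',(b*255).astype(np.uint8))
    yaw0=np.radians(-2.6)
    Rb=np.array([[np.cos(yaw0),np.sin(yaw0)],[-np.sin(yaw0),np.cos(yaw0)]])
    L=(Q-[.568,-.0245])@Rb.T
    A=L[(L[:,0]>.105)&(L[:,0]<.135)&(abs(L[:,1]+.02)<.11)]; B=L[(L[:,1]>.125)&(L[:,1]<.155)&(abs(L[:,0]+.02)<.09)]
    for nm,X,i in(('xstop',A,0),('ystop',B,1)):
        p=np.polyfit(X[:,1-i],X[:,i],1); h=np.percentile(X[:,i]-np.polyval(p,X[:,1-i]),[3,97])
        print(c,nm,len(X),'slope deg',np.degrees(np.arctan(p[0])).round(2),'pos',p[1].round(4),'band',(h+p[1]).round(4))
    # dark region
    dk=k&(g<75)
    print(c,'dark',cv2.minAreaRect((proj(dk,.012)*1000).astype(np.float32)))
    e=cv2.erode(np.load(f'm_{c}_plate.npy').astype(np.uint8),np.ones((3,3)))>0
E
python3 -c "
from h import *
plan([.5,.0,.2],-2.6)"
```

```text
scene xstop 799 slope deg 0.09 pos 0.122 band [0.1134 0.1303]
scene ystop 595 slope deg -0.06 pos 0.1425 band [0.1344 0.1505]
scene dark ((572.03466796875, -23.529983520507812), (306.6119689941406, 265.4227600097656), 87.0703125)
side xstop 454 slope deg -0.23 pos 0.1177 band [0.1072 0.1282]
side ystop 338 slope deg 0.28 pos 0.1364 band [0.1259 0.1471]
side dark ((559.765625, -33.02857971191406), (301.1053771972656, 252.83668518066406), 87.31763458251953)
t 5.92 pos [0.4701 0.3572 0.1619] tool_y yaw 21.5 tilt z [-4.e-04 -1.e-04 -1.e+00]
turn [-2.00e-02  0.00e+00  2.41e+01] shift first (cur axes) [-343.3 -103.1  -38.1] shift after turn [-355.5   46.1  -38.1] F [-0.59  0.28 -4.6 ] grip 0.297 q7 -0.25
```

{"name": "arm_command", "arguments": {"motion": [[[0,0,0],[0,0,6],1],[[0,0,0],[0,0,6],1],[[0,0,0],[0,0,6],1],[[0,0,0],[0,0,6.1],1],[[0,0,0],[0,0,0],1],[[0,0,0],[0,0,0],1]]}}

```text
time: 6.42
position: [0.4693, 0.3566, 0.1603]
tool_rot: [2.268, 2.174, -0.006]
ft_force: [-0.5, 1.4, -3.0]
grip_width: 0.295
```

```bash
python3 -c "
from h import *
plan([.47,-.010,.16],-2.6)"
```

```text
t 6.42 pos [0.4693 0.3566 0.1603] tool_y yaw -2.44 tilt z [-0.0027 -0.0028 -1.    ]
turn [-0.15  0.17  0.16] shift first (cur axes) [-366.2   16.3    1.3] shift after turn [-3.662e+02  1.730e+01  3.000e-01] F [-0.52  1.43 -2.97] grip 0.295 q7 -0.66
```

{"name": "arm_command", "arguments": {"motion": [[[-20,2,0],[0,0,0],1],[[-32,2,0],[0,0,0],1],[[-32,2,0],[0,0,0],1],[[-32,2,0],[0,0,0],1],[[-32,2,0],[0,0,0],1],[[-32,1,0],[0,0,0],1],[[-32,1,0],[0,0,0],1],[[-32,1,0],[0,0,0],1]]}}

```text
time: 7.08
position: [0.4714, 0.1113, 0.1617]
tool_rot: [-2.268, -2.174, 0.002]
ft_force: [-0.3, -1.1, -3.0]
grip_width: 0.298
```

{"name": "arm_command", "arguments": {"motion": [[[-32,1,0],[0,0,0],1],[[-32,1,0],[0,0,0],1],[[-32,1,0],[0,0,0],1],[[-20,1,0],[0,0,0],1],[[-6,0,0],[0,0,0],1],[[0,0,0],[0,0,0],1],[[0,0,0],[0,0,0],1],[[0,0,0],[0,0,0],1]]}}

```text
time: 7.75
position: [0.4706, -0.0072, 0.1622]
tool_rot: [-2.267, -2.173, 0.0]
ft_force: [-0.2, 0.1, -1.9]
grip_width: 0.299
```

```bash
python3 -c "
from h import *
plan([.47,-.010,.0835],-2.6)
im,d=optics.get_image('scene'); cv2.imwrite('pics/b1.png',cv2.resize(im[130:370,180:500],None,fx=2.4,fy=2.4))"
```

```text
t 7.75 pos [ 0.4706 -0.0072  0.1622] tool_y yaw -2.43 tilt z [-5.e-04  5.e-04 -1.e+00]
turn [-0.03 -0.03  0.17] shift first (cur axes) [-2.8 -0.4 78.7] shift after turn [-2.8 -0.4 78.7] F [-0.15  0.12 -1.86] grip 0.299 q7 -0.1
```

View pics/b1.png

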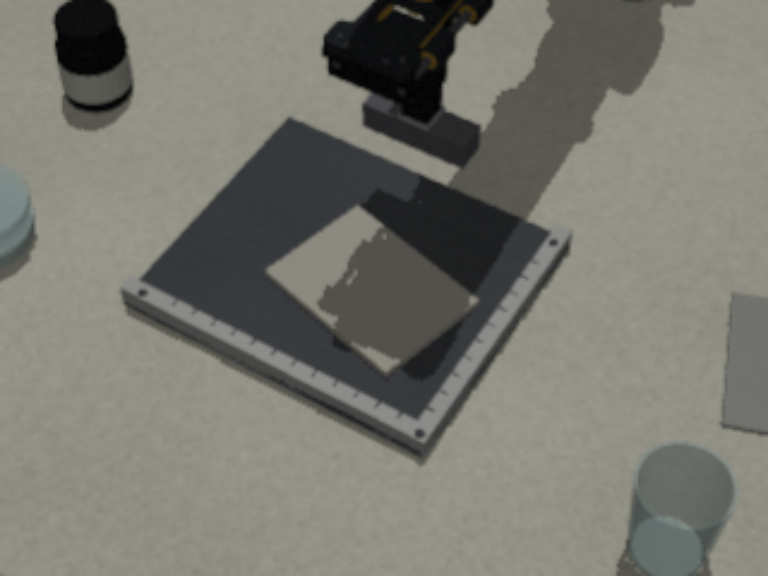

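The pusher hangs upright in the jaws over the open −x side (crop about (420,130)). The plate is untouched, with its rear corner at (357,207).

{"name": "arm_command", "arguments": {"motion": [[[-3,0,15],[0,0,0],1],[[0,0,25],[0,0,0],1],[[0,0,22],[0,0,0],1],[[0,0,10],[0,0,0],1],[[0,0,4],[0,0,0],1],[[0,0,0],[0,0,0],1],[[0,0,0],[0,0,0],1],[[0,0,0],[0,0,0],1]]}}

```text
time: 8.47
position: [0.4717, -0.0117, 0.0878]
tool_rot: [2.27, 2.17, 0.003]
ft_force: [-0.4, -0.5, -3.2]
grip_width: 0.294
```

```bash
python3 -c "
from h import *
plan([.47,-.010,.0835],-2.6)
im,d=optics.get_image('side'); cv2.imwrite('pics/b2.png',cv2.resize(im[170:350,220:440],None,fx=3,fy=3))"
```

```text
t 8.47 pos [ 0.4717 -0.0117  0.0878] tool_y yaw -2.58 tilt z [ 2.3e-03  6.0e-04 -1.0e+00]
turn [ 0.13 -0.04  0.02] shift first (cur axes) [ 1.6 -1.8  4.3] shift after turn [ 1.6 -1.8  4.3] F [-0.35 -0.5  -3.22] grip 0.294 q7 -0.02
```

View pics/b2.png

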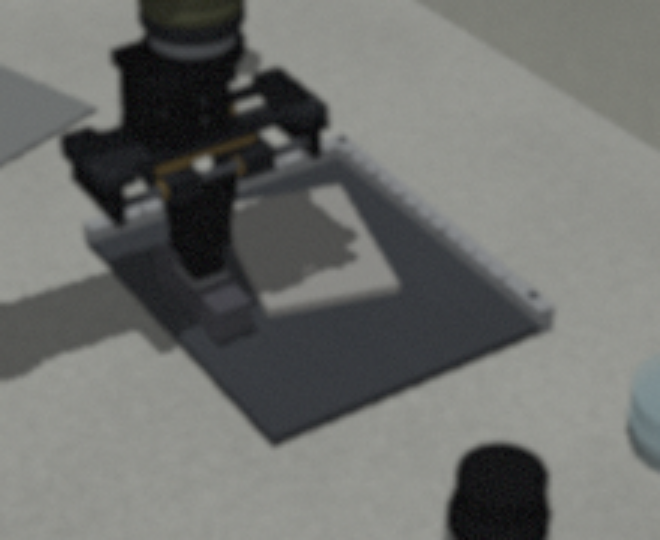

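{"name": "arm_command", "arguments": {"motion": [[[0,0,1.5],[0,0,0],1],[[0,0,0],[0,0,0],1],[[0,0,0],[0,0,0],1],[[0,0,0],[0,0,0],1]]}}

```text
time: 8.85
position: [0.4707, -0.012, 0.0853]
tool_rot: [2.271, 2.17, 0.001]
ft_force: [-1.2, 0.4, -2.8]
grip_width: 0.292
```

```bash
python3 -c "
from h import *
plan([.47,-.010,.0835],-2.6)"
```

```text
t 8.85 pos [ 0.4707 -0.012   0.0853] tool_y yaw -2.61 tilt z [ 4.e-04  3.e-04 -1.e+00]
turn [ 0.02 -0.02 -0.01] shift first (cur axes) [ 1.9 -0.8  1.8] shift after turn [ 1.9 -0.8  1.8] F [-1.22  0.4  -2.82] grip 0.292 q7 -0.02
```

{"name": "arm_command", "arguments": {"motion": [[[0,5,1.5],[0,0,0],1],[[0,5,0],[0,0,0],1],[[0,5,0],[0,0,0],1],[[0,5,0],[0,0,0],1],[[0,5,0],[0,0,0],1],[[0,5,0],[0,0,0],1],[[0,5,0],[0,0,0],1],[[0,5,0],[0,0,0],1]]}}

```text
time: 9.52
position: [0.5106, -0.0142, 0.0833]
tool_rot: [-2.271, -2.17, 0.002]
ft_force: [-1.6, -2.4, -2.9]
grip_width: 0.299
```

```bash
python3 -c "
from h import *
plan([.559,-.010,.0835],-2.6)
im,d=optics.get_image('scene'); cv2.imwrite('pics/b3.png',cv2.resize(im[130:370,180:500],None,fx=2.4,fy=2.4))"
```

```text
t 9.52 pos [ 0.5106 -0.0142  0.0833] tool_y yaw -2.63 tilt z [-1.e-03 -4.e-04 -1.e+00]
turn [-0.06  0.02 -0.03] shift first (cur axes) [ 6.4 48.1 -0.3] shift after turn [ 6.3 48.2 -0.2] F [-1.61 -2.35 -2.9 ] grip 0.299 q7 0.05
```

View pics/b3.png

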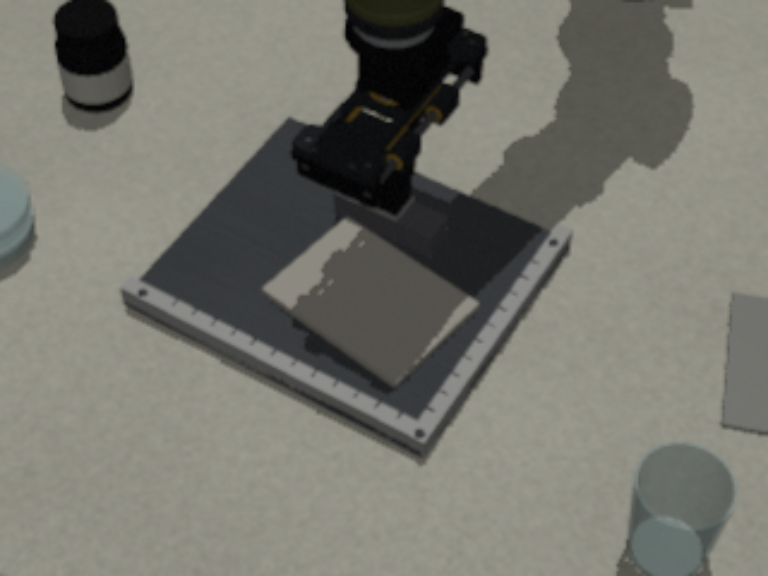

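The foot is on the plate's rear edge and the plate is turning square, with its near corner moved from crop (390,375) to (398,385).

{"name": "arm_command", "arguments": {"motion": [[[0,4.5,0],[0,0,0],1],[[0,4.5,0],[0,0,0],1],[[0,4.5,0],[0,0,0],1],[[0,4.5,0],[0,0,0],1],[[0,4.5,0],[0,0,0],1],[[0,4.5,0],[0,0,0],1],[[0,4.5,0],[0,0,0],1],[[0,4.5,0],[0,0,0],1]]}}

```text
time: 10.23
position: [0.5466, -0.0151, 0.0835]
tool_rot: [-2.27, -2.17, 0.0]
ft_force: [-1.5, -0.4, -1.7]
grip_width: 0.293
```

```bash
python3 -c "
from h import *
plan([.559,-.010,.0835],-2.6)
im,d=optics.get_image('scene'); cv2.imwrite('pics/b4.png',cv2.resize(im[130:370,180:500],None,fx=2.4,fy=2.4))"
```

```text
t 10.23 pos [ 0.5466 -0.0151  0.0835] tool_y yaw -2.58 tilt z [-9.e-04  5.e-04 -1.e+00]
turn [-0.05 -0.03  0.02] shift first (cur axes) [ 5.6 12.2 -0. ] shift after turn [ 5.6 12.2  0. ] F [-1.48 -0.42 -1.68] grip 0.293 q7 0.1
```

View pics/b4.png

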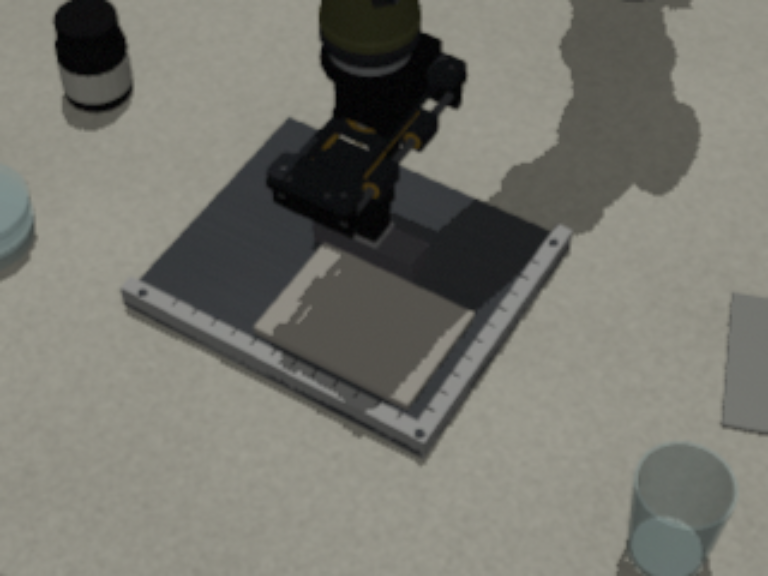

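The plate is now square with the x stop and about 12 mm short of it. I continue slowly and watch the force.

{"name": "arm_command", "arguments": {"motion": [[[0,2,0],[0,0,0],1],[[0,2,0],[0,0,0],1],[[0,2,0],[0,0,0],1],[[0,2,0],[0,0,0],1],[[0,1,0],[0,0,0],1],[[0,1,0],[0,0,0],1],[[0,0,0],[0,0,0],1]]}}

```text
time: 10.87
position: [0.5567, -0.0159, 0.0835]
tool_rot: [2.271, 2.17, 0.0]
ft_force: [-1.6, 0.7, -3.7]
grip_width: 0.298
```

{"name": "arm_command", "arguments": {"motion": [[[0,1,0],[0,0,0],1],[[0,1,0],[0,0,0],1],[[0,0,0],[0,0,0],1]]}}

```text
time: 11.12
position: [0.5584, -0.0161, 0.0835]
tool_rot: [-2.271, -2.17, 0.0]
ft_force: [-2.5, -0.7, -3.2]
grip_width: 0.297
```

{"name": "arm_command", "arguments": {"motion": [[[0,1,0],[0,0,0],1],[[0,0,0],[0,0,0],1]]}}

```text
time: 11.28
position: [0.5586, -0.0161, 0.0834]
tool_rot: [-2.27, -2.169, 0.002]
ft_force: [-5.4, 0.8, 0.1]
grip_width: 0.294
```

{"name": "arm_command", "arguments": {"motion": [[[0,1,0],[0,0,0],1],[[0,0,0],[0,0,0],1]]}}

```text
time: 11.45
position: [0.5589, -0.0162, 0.0832]
tool_rot: [-2.269, -2.169, 0.004]
ft_force: [-6.5, -0.3, 0.5]
grip_width: 0.295
```

{"name": "arm_command", "arguments": {"motion": [[[0,1,0],[0,0,0],1],[[0,0,0],[0,0,0],1]]}}

```text
time: 11.62
position: [0.5591, -0.0162, 0.083]
tool_rot: [-2.268, -2.168, 0.006]
ft_force: [-8.6, -0.6, 1.7]
grip_width: 0.292
```

The plate is seated against the x stop: force rises to 8.6 N and the position stalls at 0.559, as predicted. I back off, lift and check.

{"name": "arm_command", "arguments": {"motion": [[[0,-5,0],[0,0,0],1],[[0,-8,0],[0,0,0],1],[[0,-15,0],[0,0,0],1],[[0,-15,-5],[0,0,0],1],[[0,-20,-20],[0,0,0],1],[[0,0,-30],[0,0,0],1],[[0,0,-10],[0,0,0],1],[[0,0,0],[0,0,0],1]]}}

```text
time: 12.28
position: [0.5016, -0.013, 0.1519]
tool_rot: [2.268, 2.167, 0.013]
ft_force: [-0.5, -1.4, -2.9]
grip_width: 0.294
```

{"name": "arm_command", "arguments": {"motion": [[[-20,0,0],[0,0,-7],1],[[0,0,0],[0,0,-7],1],[[0,0,0],[0,0,-7],1],[[0,0,0],[0,0,-7],1],[[0,0,0],[0,0,-7],1],[[0,0,0],[0,0,-7],1],[[0,0,0],[0,0,-7],1],[[0,0,0],[0,0,-7],1]]}}

```text
time: 12.95
position: [0.4977, -0.0333, 0.1472]
tool_rot: [-0.978, -2.985, 0.001]
ft_force: [0.2, -0.5, -3.5]
grip_width: 0.299
```

{"name": "arm_command", "arguments": {"motion": [[[0,0,0],[0,0,-7],1],[[0,0,0],[0,0,-7],1],[[0,0,0],[0,0,-7],1],[[0,0,0],[0,0,-7],1],[[0,0,0],[0,0,-6],1],[[0,0,0],[0,0,0],1],[[0,0,0],[0,0,0],1]]}}

```text
time: 13.53
position: [0.4976, -0.0333, 0.1476]
tool_rot: [-0.077, -3.14, 0.001]
ft_force: [0.2, -0.1, -3.1]
grip_width: 0.296
```

```bash
python3 - <<'E'
from h import *
th=np.radians(-2.62); ex=np.array([np.cos(th),np.sin(th)]); ey=np.array([-ex[1],ex[0]])
for c in ['scene','side']:
    m,T=pose(c); im,d=optics.get_image(c); f,cx,cy=K(m)
    cv2.imwrite(f'pics/c_{c}.png',im)
    r=models.silhouettes(c,'plate')
    if not r: print(None); continue
    k=r[0]['pixels']; v,u=np.nonzero(k); ray=np.stack([(u-cx)/f,(v-cy)/f,np.ones(len(u))],-1)@T[:3,:3].T
    Q=(T[:3,3]+ray*((.02-T[2,3])/ray[:,2])[:,None])[:,:2]
    print(c,r[0]['conf'],cv2.minAreaRect((Q*1000).astype(np.float32)))
    L=(Q-[.568,-.0245]); print('board frame extent', np.percentile(L@ex,[1,99]),np.percentile(L@ey,[1,99]))
y0=np.array([.568,-.0245])+.05*ex-.10*ey
plan([y0[0],y0[1],.16],87.4)
E
```

```text
scene 0.69 ((628.5773315429688, 18.441696166992188), (152.65679931640625, 107.66466522216797), 86.94142150878906)
board frame extent [0.00678756 0.1109519 ] [-0.0289272   0.11986934]
side 0.83 ((623.396484375, 10.18084716796875), (158.79632568359375, 117.86618041992188), 88.12227630615234)
board frame extent [-0.00195463  0.11094024] [-0.03983749  0.11138514]
t 13.73 pos [ 0.4977 -0.0333  0.1483] tool_y yaw 87.3 tilt z [-1.e-04 -1.e-04 -1.e+00]
turn [-0.  -0.  -0.1] shift first (cur axes) [-120.   -87.8  -11.7] shift after turn [-119.8  -88.1  -11.7] F [-0.78  0.18 -3.3 ] grip 0.302 q7 1.58
```

View pics/c_scene.png

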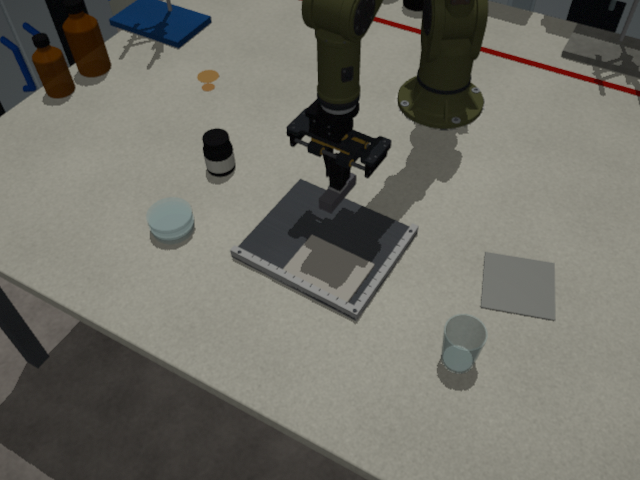

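{"name": "arm_command", "arguments": {"motion": [[[-10,-20,0],[0,0,0],1],[[-25,-25,0],[0,0,0],1],[[-30,-23,0],[0,0,0],1],[[-30,0,0],[0,0,0],1],[[-25,0,10],[0,0,0],1],[[0,0,20],[0,0,0],1],[[0,0,20],[0,0,0],1],[[0,0,0],[0,0,0],1]]}}

```text
time: 14.4
position: [0.6117, -0.1058, 0.0938]
tool_rot: [-0.072, -3.133, 0.0]
ft_force: [-2.1, 1.0, -3.8]
grip_width: 0.295
```

{"name": "arm_command", "arguments": {"motion": [[[0,0,8],[0,0,0],1],[[0,0,0],[0,0,0],1],[[0,0,0],[0,0,0],1],[[0,0,0],[0,0,0],1]]}}

```text
time: 14.73
position: [0.6152, -0.1067, 0.0919]
tool_rot: [0.072, 3.138, 0.0]
ft_force: [0.7, 0.2, -2.9]
grip_width: 0.295
```

```bash
python3 - <<'E'
from h import *
th=np.radians(-2.62); ex=np.array([np.cos(th),np.sin(th)]); ey=np.array([-ex[1],ex[0]])
s=ctrl.get_state()
L=s['position'][:2]-[.568,-.0245]; print('board',L@ex,L@ey)
y0=np.array([.568,-.0245])+.05*ex-.03*ey
plan([y0[0],y0[1],.0835],87.38)
im,d=optics.get_image('scene'); cv2.imwrite('pics/d1.png',cv2.resize(im[130:370,180:500],None,fx=2.4,fy=2.4))
E
```

```text
board 0.05088339689093691 -0.0799479674018269
t 14.73 pos [ 0.6152 -0.1067  0.0919] tool_y yaw 87.39 tilt z [ 2.4e-03  2.0e-04 -1.0e+00]
turn [0.02 0.13 0.01] shift first (cur axes) [ 0.9 49.9  8.5] shift after turn [ 0.9 49.9  8.4] F [ 0.73  0.19 -2.91] grip 0.295 q7 1.88
```

View pics/d1.png

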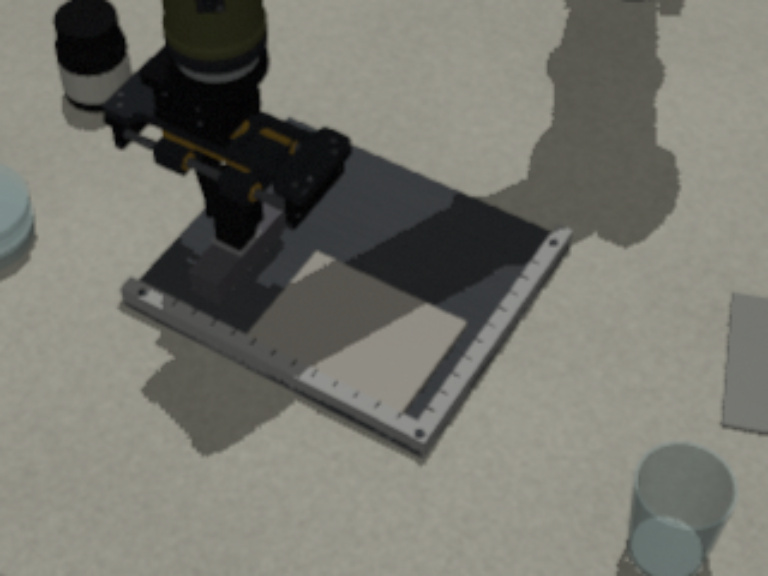

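The plate is flush with the x stop and about 15 mm from the y stop. The foot is free on the −y side at crop (225,265).

{"name": "arm_command", "arguments": {"motion": [[[0,0,5],[0,0,0],1],[[0,0,1.5],[0,0,0],1],[[0,0,0],[0,0,0],1],[[0,0,0],[0,0,0],1],[[0,0,0],[0,0,0],1]]}}

```text
time: 15.2
position: [0.6144, -0.1066, 0.0841]
tool_rot: [0.072, 3.141, 0.0]
ft_force: [-0.2, 0.5, -2.6]
grip_width: 0.298
```

{"name": "arm_command", "arguments": {"motion": [[[0,5,0],[0,0,0],1],[[0,5,0],[0,0,0],1],[[0,5,0],[0,0,0],1],[[0,5,0],[0,0,0],1],[[0,4,0],[0,0,0],1],[[0,4,0],[0,0,0],1],[[0,4,0],[0,0,0],1],[[0,4,0],[0,0,0],1]]}}

```text
time: 15.87
position: [0.6159, -0.0707, 0.0841]
tool_rot: [-0.071, -3.14, 0.001]
ft_force: [-0.1, -4.4, -3.2]
grip_width: 0.297
```

{"name": "arm_command", "arguments": {"motion": [[[0,2,0],[0,0,0],1],[[0,2,0],[0,0,0],1],[[0,2,0],[0,0,0],1],[[0,2,0],[0,0,0],1],[[0,2,0],[0,0,0],1],[[0,0,0],[0,0,0],1]]}}

```text
time: 16.37
position: [0.6164, -0.0603, 0.084]
tool_rot: [-0.071, -3.14, -0.0]
ft_force: [-1.1, -2.2, -3.0]
grip_width: 0.299
```

{"name": "arm_command", "arguments": {"motion": [[[0,1,0],[0,0,0],1],[[0,1,0],[0,0,0],1],[[0,0,0],[0,0,0],1]]}}

```text
time: 16.62
position: [0.6165, -0.0585, 0.084]
tool_rot: [-0.071, -3.141, -0.0]
ft_force: [-1.7, -1.6, -2.6]
grip_width: 0.296
```

{"name": "arm_command", "arguments": {"motion": [[[0,1,0],[0,0,0],1],[[0,0,0],[0,0,0],1]]}}

```text
time: 16.78
position: [0.6166, -0.0575, 0.084]
tool_rot: [-0.071, -3.141, -0.0]
ft_force: [-1.3, -3.0, -2.9]
grip_width: 0.299
```

{"name": "arm_command", "arguments": {"motion": [[[0,1,0],[0,0,0],1],[[0,1,0],[0,0,0],1],[[0,0,0],[0,0,0],1]]}}

```text
time: 17.03
position: [0.6167, -0.0557, 0.084]
tool_rot: [-0.071, -3.141, 0.0]
ft_force: [-0.3, -3.2, -3.1]
grip_width: 0.293
```

{"name": "arm_command", "arguments": {"motion": [[[0,1,0],[0,0,0],1],[[0,0,0],[0,0,0],1]]}}

```text
time: 17.2
position: [0.6167, -0.0556, 0.0841]
tool_rot: [0.072, 3.141, -0.002]
ft_force: [-0.9, -4.8, -3.5]
grip_width: 0.297
```

{"name": "arm_command", "arguments": {"motion": [[[0,1,0],[0,0,0],1],[[0,0,0],[0,0,0],1]]}}

```text
time: 17.37
position: [0.6167, -0.0555, 0.0841]
tool_rot: [0.072, 3.141, -0.004]
ft_force: [-0.9, -6.2, -3.0]
grip_width: 0.302
```

Seated against the y stop: the foot is at board y of about −29 mm, against −30 mm expected. I press a little more, then return for a second x nudge.

{"name": "arm_command", "arguments": {"motion": [[[0,1,0],[0,0,0],1],[[0,1,0],[0,0,0],1],[[0,0,0],[0,0,0],1]]}}

```text
time: 17.62
position: [0.6167, -0.0553, 0.0841]
tool_rot: [0.074, 3.14, -0.008]
ft_force: [-1.2, -8.8, -3.6]
grip_width: 0.297
```

{"name": "arm_command", "arguments": {"motion": [[[0,-6,0],[0,0,0],1],[[0,-10,0],[0,0,0],1],[[0,-15,-5],[0,0,0],1],[[0,-15,-15],[0,0,0],1],[[0,0,-25],[0,0,0],1],[[0,0,-15],[0,0,0],1],[[0,0,0],[0,0,0],1]]}}

```text
time: 18.2
position: [0.6176, -0.0993, 0.1485]
tool_rot: [0.074, 3.133, 0.001]
ft_force: [0.7, -0.4, -2.9]
grip_width: 0.3
```

```bash
cat > pl.py <<'E'
from h import *
import sys
th=np.radians(-2.62); ex=np.array([np.cos(th),np.sin(th)]); ey=np.array([-ex[1],ex[0]])
n=sys.argv[1]
for c in ['scene','side']:
    m,T=pose(c); im,d=optics.get_image(c); f,cx,cy=K(m)
    cv2.imwrite(f'pics/{n}_{c}.png',im)
    x0,y0,s=(180,130,2.4) if c=='scene' else (220,170,3)
    cv2.imwrite(f'pics/{n}_{c}z.png',cv2.resize(im[y0:y0+240 if c=='scene' else 350,x0:x0+(320 if c=='scene' else 220)],None,fx=s,fy=s,interpolation=cv2.INTER_CUBIC))
    r=models.silhouettes(c,'plate')
    if not r: print(None); continue
    k=r[0]['pixels']; v,u=np.nonzero(k); ray=np.stack([(u-cx)/f,(v-cy)/f,np.ones(len(u))],-1)@T[:3,:3].T
    Q=(T[:3,3]+ray*((.02-T[2,3])/ray[:,2])[:,None])[:,:2]
    print(c,r[0]['conf'],cv2.minAreaRect((Q*1000).astype(np.float32)))
    L=(Q-[.568,-.0245]); print('board frame extent', np.percentile(L@ex,[1,99]),np.percentile(L@ey,[1,99]))
E
python3 pl.py e; python3 -c "
from h import *
plan([.49,.02,.16],-2.62)"
```

```text
scene 0.64 ((628.701904296875, 34.019378662109375), (151.98373413085938, 110.1321792602539), 87.43852233886719)
board frame extent [0.00519088 0.11185465] [-0.01269525  0.13362633]
side 0.92 ((625.6747436523438, 27.58782196044922), (159.35140991210938, 114.9127197265625), 86.38265991210938)
board frame extent [-0.00070635  0.11144804] [-0.01999016  0.13095909]
t 18.4 pos [ 0.614  -0.0972  0.1427] tool_y yaw 87.41 tilt z [-1.9e-03  8.0e-04 -1.0e+00]
turn [-5.000e-02 -1.200e-01  9.003e+01] shift first (cur axes) [129.3 111.5 -16.9] shift after turn [ 111.4 -129.3  -17.3] F [-0.7   0.04 -4.25] grip 0.295 q7 1.83
```

View pics/e_scenez.png

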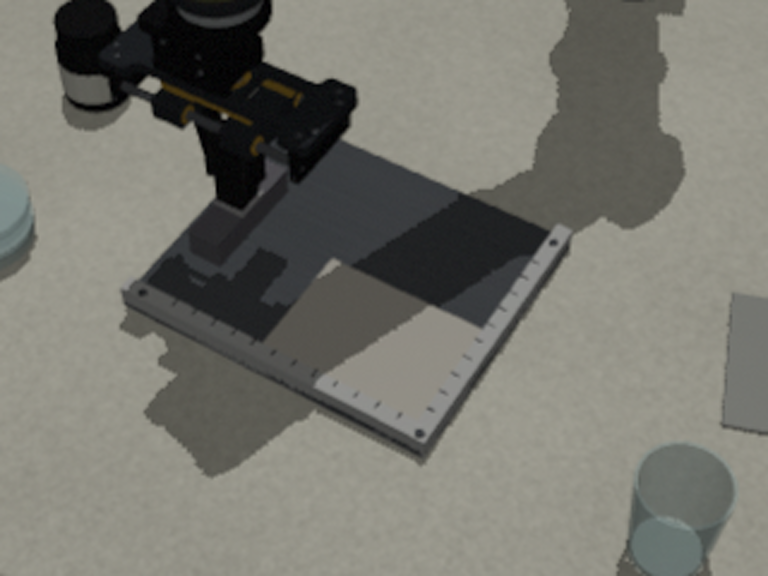

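The plate looks flush in the corner, with no dark gap along either stop near crop (420,430). I add a confirming x nudge.

{"name": "arm_command", "arguments": {"motion": [[[20,20,-3],[0,0,0],1],[[25,30,-3],[0,0,0],1],[[25,30,0],[0,0,0],1],[[20,30,0],[0,0,0],1],[[0,10,0],[0,0,0],1],[[0,0,0],[0,0,7],1],[[0,0,0],[0,0,7],1],[[0,0,0],[0,0,7],1]]}}

```text
time: 19.07
position: [0.5295, 0.027, 0.1489]
tool_rot: [-0.649, -3.072, 0.001]
ft_force: [-0.8, -0.4, -3.5]
grip_width: 0.296
```

{"name": "arm_command", "arguments": {"motion": [[[0,0,0],[0,0,7],1],[[0,0,0],[0,0,7],1],[[0,0,0],[0,0,7],1],[[0,0,0],[0,0,7],1],[[0,0,0],[0,0,7],1],[[0,0,0],[0,0,7],1],[[0,0,0],[0,0,7],1],[[0,0,0],[0,0,7],1]]}}

```text
time: 19.73
position: [0.5297, 0.0264, 0.1488]
tool_rot: [-2.017, -2.407, 0.002]
ft_force: [0.5, -0.3, -3.7]
grip_width: 0.296
```

{"name": "arm_command", "arguments": {"motion": [[[0,0,0],[0,0,7],1],[[0,0,0],[0,0,6],1],[[0,0,0],[0,0,0],1],[[0,0,0],[0,0,0],1]]}}

```text
time: 20.07
position: [0.5298, 0.0264, 0.1492]
tool_rot: [-2.267, -2.174, 0.002]
ft_force: [0.7, -0.1, -3.2]
grip_width: 0.294
```

```bash
python3 -c "
from h import *
plan([.530,.027,.0835],-2.62)"
```

```text
t 20.07 pos [0.5298 0.0264 0.1492] tool_y yaw -2.42 tilt z [-1.5e-03 -5.0e-04 -1.0e+00]
turn [-0.08  0.03  0.2 ] shift first (cur axes) [ 0.6  0.2 65.7] shift after turn [ 0.6  0.1 65.7] F [ 0.73 -0.06 -3.22] grip 0.294 q7 -0.03
```

{"name": "arm_command", "arguments": {"motion": [[[0,0,15],[0,0,0.2],1],[[0,0,20],[0,0,0],1],[[0,0,18],[0,0,0],1],[[0,0,8],[0,0,0],1],[[0,0,3],[0,0,0],1],[[0,0,0],[0,0,0],1],[[0,0,0],[0,0,0],1],[[0,0,0],[0,0,0],1]]}}

```text
time: 20.73
position: [0.5313, 0.0264, 0.0871]
tool_rot: [2.274, 2.166, 0.003]
ft_force: [-0.1, -1.4, -3.7]
grip_width: 0.299
```

{"name": "arm_command", "arguments": {"motion": [[[0,5,1],[0,0,0],1],[[0,5,0],[0,0,0],1],[[0,5,0],[0,0,0],1],[[0,5,0],[0,0,0],1],[[0,4,0],[0,0,0],1],[[0,2,0],[0,0,0],1],[[0,0,0],[0,0,0],1],[[0,0,0],[0,0,0],1]]}}

```text
time: 21.4
position: [0.5563, 0.0249, 0.0849]
tool_rot: [-2.275, -2.166, 0.001]
ft_force: [0.1, -0.1, -3.9]
grip_width: 0.294
```

{"name": "arm_command", "arguments": {"motion": [[[0,1,1],[0,0,0],1],[[0,1,0],[0,0,0],1],[[0,1,0],[0,0,0],1],[[0,0,0],[0,0,0],1]]}}

```text
time: 21.73
position: [0.5595, 0.025, 0.0841]
tool_rot: [2.275, 2.166, 0.0]
ft_force: [-0.3, 0.9, -3.4]
grip_width: 0.291
```

{"name": "arm_command", "arguments": {"motion": [[[0,1,0],[0,0,0],1],[[0,1,0],[0,0,0],1],[[0,0,0],[0,0,0],1]]}}

```text
time: 21.98
position: [0.5605, 0.0249, 0.0838]
tool_rot: [-2.274, -2.166, 0.002]
ft_force: [-2.4, 0.3, -0.8]
grip_width: 0.295
```

{"name": "arm_command", "arguments": {"motion": [[[0,1,0],[0,0,0],1],[[0,1,0],[0,0,0],1],[[0,1,0],[0,0,0],1],[[0,0,0],[0,0,0],1]]}}

```text
time: 22.32
position: [0.5611, 0.0248, 0.0831]
tool_rot: [-2.27, -2.163, 0.008]
ft_force: [-8.0, -0.4, 0.3]
grip_width: 0.298
```

Hard contact came at the same stop position as before. I back off and return to the mat.

{"name": "arm_command", "arguments": {"motion": [[[0,-7,0],[0,0,0],1],[[0,-10,0],[0,0,0],1],[[0,-15,-5],[0,0,0],1],[[0,-15,-20],[0,0,0],1],[[0,-10,-30],[0,0,0],1],[[0,0,-25],[0,0,0],1],[[0,0,0],[0,0,0],1]]}}

```text
time: 22.9
position: [0.5105, 0.0278, 0.1691]
tool_rot: [2.273, 2.163, 0.017]
ft_force: [2.1, 0.4, -3.0]
grip_width: 0.294
```

```bash
python3 pl.py f; python3 -c "
from h import *
plan([.475,.3635,.16],-2.62)"
```

```text
scene 0.91 ((629.4766235351562, 32.927425384521484), (149.8992919921875, 108.2118148803711), 87.5591812133789)
board frame extent [0.00639702 0.11168365] [-0.01287793  0.13316715]
side 0.88 ((627.513427734375, 25.106067657470703), (157.27024841308594, 115.63910675048828), 87.69929504394531)
board frame extent [0.00083711 0.11117893] [-0.02415026  0.12778303]
t 23.1 pos [0.5067 0.0275 0.163 ] tool_y yaw -2.81 tilt z [-0.001  0.    -1.   ]
turn [-0.06  0.   -0.19] shift first (cur axes) [334.1 -48.1   3.1] shift after turn [334.2 -47.    3. ] F [-1.09  0.16 -3.64] grip 0.294 q7 -0.1
```

View pics/f_scenez.png

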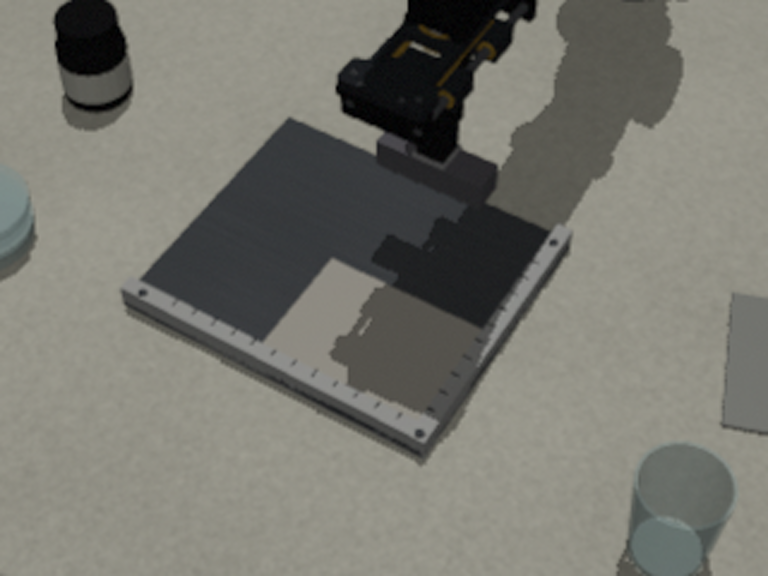

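```bash
python3 -c "
import cv2
im=cv2.imread('pics/f_side.png')[200:300,240:420]
cv2.imwrite('pics/f_sz.png',cv2.resize(im,None,fx=4.4,fy=4.4,interpolation=cv2.INTER_CUBIC))"
```

```text
(no output)
```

View pics/f_sz.png

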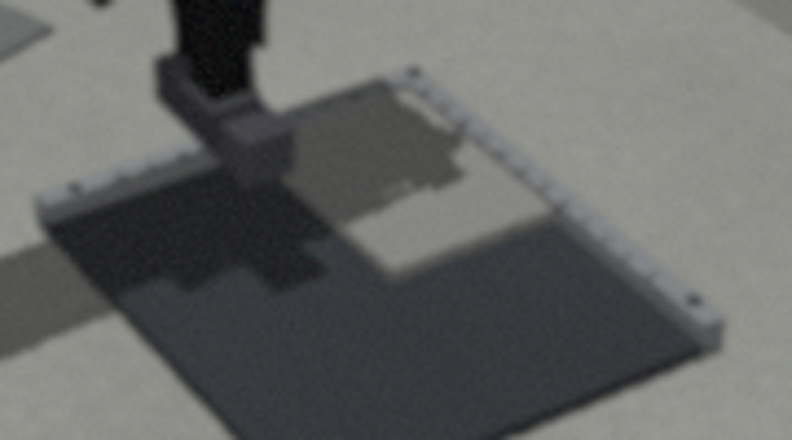

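The side view shows no gap at either stop. On to the mat.

{"name": "arm_command", "arguments": {"motion": [[[20,-6,0],[0,0,0],1],[[32,-6,0],[0,0,0],1],[[32,-6,0],[0,0,0],1],[[32,-6,0],[0,0,0],1],[[32,-6,0],[0,0,0],1],[[32,-6,0],[0,0,0],1],[[32,-6,0],[0,0,0],1],[[32,-5,0],[0,0,0],1]]}}

```text
time: 23.77
position: [0.4711, 0.2744, 0.162]
tool_rot: [2.276, 2.166, -0.005]
ft_force: [0.5, 0.6, -2.9]
grip_width: 0.293
```

{"name": "arm_command", "arguments": {"motion": [[[32,0,0],[0,0,0],1],[[32,0,0],[0,0,0],1],[[26,0,0],[0,0,-5],1],[[0,0,0],[0,0,-6],1],[[0,0,0],[0,0,-6],1],[[0,0,0],[0,0,-4],1],[[0,0,0],[0,0,0],1],[[0,0,0],[0,0,0],1]]}}

```text
time: 24.43
position: [0.4764, 0.3626, 0.1622]
tool_rot: [-1.846, -2.542, 0.005]
ft_force: [-0.6, 0.0, -2.2]
grip_width: 0.297
```

```bash
python3 -c "
from h import *
plan([.475,.3635,.075],18)"
```

```text
t 24.43 pos [0.4764 0.3626 0.1622] tool_y yaw 18.04 tilt z [-0.0018 -0.0023 -1.    ]
turn [-0.14  0.09  0.04] shift first (cur axes) [ 1.4 -0.8 87.2] shift after turn [ 1.3 -1.  87.2] F [-0.6   0.04 -2.18] grip 0.297 q7 -0.27
```

{"name": "arm_command", "arguments": {"motion": [[[1,-1,20],[0,0,0],1],[[0,0,25],[0,0,0],1],[[0,0,22],[0,0,0],1],[[0,0,11],[0,0,0],1],[[0,0,5],[0,0,0],1],[[0,0,0],[0,0,0],1],[[0,0,0],[0,0,0],1],[[0,0,0],[0,0,0],1]]}}

```text
time: 25.1
position: [0.4766, 0.3646, 0.0825]
tool_rot: [1.843, 2.544, 0.004]
ft_force: [-0.2, 0.1, -2.3]
grip_width: 0.297
```

{"name": "arm_command", "arguments": {"motion": [[[0,0,1.5],[0,0,0],1],[[0,0,0],[0,0,0],1],[[0,0,0],[0,0,0],1],[[0,0,0],[0,0,0],1]]}}

```text
time: 25.43
position: [0.4757, 0.3642, 0.08]
tool_rot: [1.842, 2.545, 0.001]
ft_force: [0.3, 0.4, -3.1]
grip_width: 0.302
```

{"name": "arm_command", "arguments": {"motion": [[[0,0,3],[0,0,0],1],[[0,0,2.5],[0,0,0],1],[[0,0,0],[0,0,0],1],[[0,0,0],[0,0,0],1],[[0,0,0],[0,0,0],1]]}}

```text
time: 25.85
position: [0.4755, 0.364, 0.074]
tool_rot: [1.842, 2.545, -0.0]
ft_force: [0.4, 0.3, -3.3]
grip_width: 0.298
```

{"name": "arm_command", "arguments": {"motion": [[[0,0,1],[0,0,0],1],[[0,0,0],[0,0,0],1],[[0,0,0],[0,0,0],1]]}}

```text
time: 26.1
position: [0.4756, 0.364, 0.0731]
tool_rot: [-1.842, -2.545, -0.0]
ft_force: [0.4, 0.6, -3.3]
grip_width: 0.296
```

{"name": "arm_command", "arguments": {"motion": [[[0,0,1],[0,0,0],1],[[0,0,0],[0,0,0],1],[[0,0,0],[0,0,0],1]]}}

```text
time: 26.35
position: [0.4758, 0.3642, 0.0725]
tool_rot: [1.842, 2.545, 0.001]
ft_force: [-0.9, -0.9, 0.8]
grip_width: 0.297
```

Touchdown came at z 0.0725, exactly the height at pick-up. Releasing.

{"name": "arm_command", "arguments": {"motion": [[[0,0,0],[0,0,0],0.7],[[0,0,0],[0,0,0],0.5],[[0,0,0],[0,0,0],0.3],[[0,0,0],[0,0,0],0],[[0,0,0],[0,0,0],0],[[0,0,0],[0,0,0],0],[[0,0,0],[0,0,0],0],[[0,0,0],[0,0,0],0]]}}

```text
time: 27.02
position: [0.4756, 0.364, 0.0721]
tool_rot: [1.842, 2.545, 0.0]
ft_force: [0.4, -0.7, -0.8]
grip_width: 0.742
```

{"name": "arm_command", "arguments": {"motion": [[[0,0,0],[0,0,0],0],[[0,0,0],[0,0,0],0],[[0,0,0],[0,0,0],0],[[0,0,-10],[0,0,0],0],[[0,0,-25],[0,0,0],0],[[0,0,-35],[0,0,0],0],[[0,0,-35],[0,0,0],0],[[0,0,-35],[0,0,0],0]]}}

```text
time: 27.68
position: [0.4755, 0.3636, 0.2144]
tool_rot: [1.843, 2.544, 0.0]
ft_force: [0.2, 0.7, 0.4]
grip_width: 0.997
```

{"name": "arm_command", "arguments": {"motion": [[[0,0,-30],[0,0,0],0],[[0,0,-10],[0,0,0],0],[[0,0,0],[0,0,0],0],[[0,0,0],[0,0,0],0]]}}

```text
time: 28.02
position: [0.4755, 0.3639, 0.2522]
tool_rot: [-1.842, -2.544, -0.001]
ft_force: [0.2, -0.4, -0.5]
grip_width: 0.999
```

```bash
python3 w.py w9 pusher mat; python3 pl.py g
```

```text
t 28.02 pos [0.4755 0.3639 0.2522] tool_y yaw 18.19 tilt z [ 2.e-04  6.e-04 -1.e+00]
turn [ 0.02 -0.03 -2.81] shift first (cur axes) [ -6.5  -9.  102.2] shift after turn [ -6.   -9.3 102.2] F [ 0.21 -0.39 -0.47] grip 0.999 q7 -0.29
pusher 0.93 [0.4733 0.3729 0.0627]
   0.02 1393 [0.472  0.3764 0.0323] ((475.64215087890625, 364.893310546875), (29.621633529663086, 100.08089447021484), 18.009260177612305)
   0.095 905 [0.4755 0.3663 0.1084] ((475.6509094238281, 365.1588439941406), (25.87036895751953, 25.656299591064453), 18.509937286376953)
mat 0.7 [0.4732 0.3685 0.0041]
   -0.01 11163 [0.4732 0.3685 0.0041] ((475.56134033203125, 363.838623046875), (141.14227294921875, 142.3689422607422), 15.954645156860352)
scene 0.82 ((629.0545654296875, 33.19599914550781), (149.35939025878906, 107.05209350585938), 87.54251098632812)
board frame extent [0.00665633 0.11070344] [-0.01206693  0.13306919]
side 0.59 ((626.14697265625, 26.601898193359375), (160.37255859375, 117.20465087890625), 87.85406494140625)
board frame extent [-0.0005718   0.11227369] [-0.02477151  0.13095206]
```

View pics/g_scene.png

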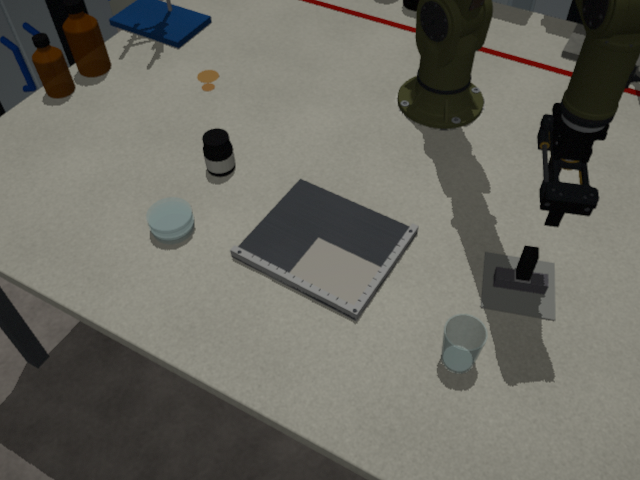

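The pusher stands within about 1.5 mm of the mat's centre and the bystanders are untouched. I take one wrist view from above to check the plate gaps.

{"name": "arm_command", "arguments": {"motion": [[[-20,5,0],[0,0,0],0],[[-32,8,0],[0,0,0],0],[[-32,8,0],[0,0,0],0],[[-32,8,0],[0,0,0],0],[[-32,8,0],[0,0,0],0],[[-32,8,0],[0,0,0],0],[[-32,8,0],[0,0,0],0],[[-32,8,0],[0,0,0],0]]}}

```text
time: 29.03
position: [0.6102, 0.1499, 0.2517]
tool_rot: [-1.842, -2.545, 0.0]
ft_force: [-0.5, -0.0, 0.4]
grip_width: 0.999
```

{"name": "arm_command", "arguments": {"motion": [[[-32,8,0],[0,0,5],0],[[-32,8,0],[0,0,5],0],[[-16,6,0],[0,0,5],0],[[0,0,0],[0,0,5],0],[[0,0,0],[0,0,0],0],[[0,0,0],[0,0,0],0],[[0,0,0],[0,0,0],0]]}}

```text
time: 29.62
position: [0.6503, 0.0804, 0.2516]
tool_rot: [-2.251, -2.19, 0.0]
ft_force: [0.0, -0.8, -1.4]
grip_width: 1.001
```

```bash
python3 w.py w10 plate board
```

```text
t 29.62 pos [0.6503 0.0804 0.2516] tool_y yaw -1.58 tilt z [-8.e-04  6.e-04 -1.e+00]
turn [ -0.04  -0.04 -22.58] shift first (cur axes) [ 269.4 -188.7  101.9] shift after turn [321.3 -70.8 101.6] F [ 0.01 -0.8  -1.4 ] grip 1.001 q7 -0.0
plate 0.74 [0.6319 0.0501 0.0202]
   -0.01 9470 [0.6319 0.0501 0.0201] ((631.7200927734375, 47.61875915527344), (123.25658416748047, 110.06905364990234), 87.2716064453125)
board 0.6 [0.5527 0.0318 0.0155]
   -0.01 20859 [0.5526 0.0317 0.0149] ((565.9498291015625, 5.2087860107421875), (247.91744995117188, 276.869384765625), 87.94367218017578)
```

View pics/w10.png

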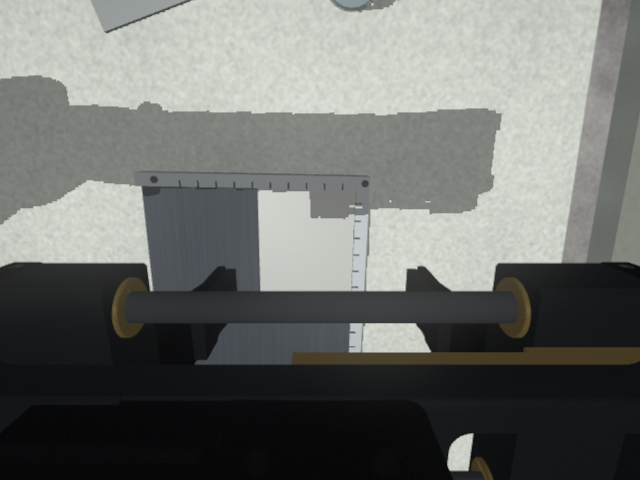

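In the wrist view the plate meets both stops with no dark strip, at about (355,240) on the x stop and (300,190) on the y stop. The arm is clear of everything, so I hand in.

```bash
python3 -c "
from h import *
print(ctrl.close_job()); print(ctrl.get_state()['time'])"
```

```text
the job is handed in; nothing more can be done
None
the job is handed in; nothing more can be done
```

I slid the plate home into the corner with the pusher, stood the pusher back on its mat, and handed the job in at about 30 s. The hand-in reports no verdict.

- **What I did:** I pinched the pusher by its grip and pushed the plate against the x stop, which also squared it. I then turned the pusher 90° and pushed the plate against the y stop. A last x nudge met firm resistance (8 N) at the same place as the first.
- **Plate:** In the scene, side and wrist views I could see no gap at either stop. The scene and wrist cameras put the plate at −2.5° to −2.7°, against about −2.6° for the board. The silhouette measurements have a few millimetres of error, so the "flush within 2 mm" rests mainly on the push force stalling at the stop positions I expected and on the visible absence of a gap.
- **Pusher:** It stands upright and released about 1 to 1.5 mm from the middle of the mat. It touched down at the same height it was picked up from.
- **Bystanders:** The jar, beaker and dishes look unmoved in the pictures.
- **Checks that disagreed:** The side camera put the plate's centre up to about 8 mm off the scene camera's. Its plate outline came out 7 to 10 mm too long, because it includes the plate's side faces, so I did not rely on it for position.

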